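# Clamp a phone in the repair fixture with its travelling feed knob

## Robot

A 6-joint arm with a two-finger parallel gripper is mounted at the origin on the work surface. World frame = base frame: x ahead of the robot, y to its left, z up, the work surface at z = 0. Lengths are in m, angles in rad, forces in N, time in s.
With the tool pointing down it reaches from about 0.325 to 0.85 m from the base axis. Payload 4.4 kg.
Tool frame: the origin (TCP) lies at the very end of the fingers, on their centre line; the grasp point (between the pads) lies 19 mm behind it; z points along the fingers, y is the line along which they close (so a half turn about z gives the same grasp; the last joint's range is limited). The gripper opens to 94 mm and grips with 3 to 60 N. Pads are 16 mm wide; open, the fingers measure 119 mm over their backs; the gripper's body (75 mm by 177 mm) begins 78 mm behind the grasp point.
Start: joints at [1.067, 0.207, 1.542, -0, 1.393, -0.15], TCP at [0.199, 0.539, 0.205] pointing down, gripper open.
Joint ranges: [-2.73, 2.73], [-0.86, 2.22], [0.23, 2.46], [-1.11, 4.25], [0.08, 2.63], [-2.82, 2.82]. Speed limits (rad/s): [2.79, 2.79, 3.14, 3.14, 3.14, 3.14].

## Interface

Orientations are given as a rotation vector (axis times angle).
In Python, from bench import env, imaging, job gives the robot as it stands.
- The arm moves only by the tool jog_arm, never from a script. Its argument "moves" is a list of rows, each a list of 4 numbers: the shift along the tool's x, y, z in mm, then the turn about the tool's z in rad. In form: [[tx, ty, tz, spin], ...]. A call has 1 to 10 rows; each row is the pose to reach, as a shift and turn from the pose commanded when the call began, along the tool's axes at that moment; what a row does not reach only later rows make up. A row lasts 1/10 s, in which the tool goes at most 50 mm and 8.59 degrees, less where a joint would pass 70% of its speed; a pose out of reach is approached as far as the arm can. A call with a gripper value outside its range is refused whole. "claw" is the opening, from 0 (shut) to 1 (fully open), set as the call begins (left out, the last holds). The fingers move at their own pace and stop on an object; "newtons" is the grip in N (left out, the last holds). Time passes only in rows, so rows that repeat a pose let the fingers close. It gives the time, the measured TCP pose, the force, the opening and the grip force at its end, in the units of the state.
- env.observe(): the state, without advancing time (a new reading comes with each control period).
- imaging.read_camera(name): name is "scene" or "top" or "wrist"; returns a dict with "color" (420x560x3 uint8, red, green, blue), "vertical_fov" (degrees; the focal length in pixels is half the picture's height over the tangent of half this angle, whatever the lens; pixels are square), "cx", "cy" (the principal point, pixels), "world_to_cam" (4x4, takes a point from world to camera coordinates); the wrist camera has in their place "mount" (4x4, takes a point from camera to tool coordinates, whose origin is the TCP and whose axes are the flange's). Camera axes: x right, y up, looking along -z (the intrinsics and any distortion apply to the point x, -y, -z); pixel columns grow to the right and rows downward; lengths in m; the calibration is good to about 2 mm. A picture is of the moment at which its call begins: read the wrist's pose just before it. There is no depth.
- job.close_job(): hands the job in; it is judged then, once.
The state is a dict: "time": time; "qpos": joint angles; "qd": joint speeds; "joint_torque": joint torques, N m; "ee_pos": TCP position; "tcp_rot": TCP orientation; "ft_force": force on the tool from outside, world axes, zero at the start; "torque": the same for the moment, N m; "finger_gap": finger opening in m; "grip_force": force on a finger pad.
Only numpy, scipy, OpenCV 4.12 (cv2) and the standard library are available. Lean on these libraries where they do the work, as an engineer would, in place of code of your own. Each camera call takes 0.05 s, during which the arm holds its last target. There are 200 camera calls.

## Task

Lay the red-cased phone, screen up, centred along the rail bed of the clamping fixture between the blue backstop and the orange pad, and let go of it. Then turn the black knob clockwise to wind the jaw in until the phone is pushed square against the backstop and held snugly, with a squeeze of about 15 N, never 25 N or more; the knob travels with the jaw, so go along with it, and do not push on the jaw block itself. Leave everything else on the bench where it is.

Things in the scene. Friction and masses are not known exactly. Their poses are not given: they have to be found in the camera images.
- phone: Phone in a red case, loose, 0.18 kg: slab 60 mm wide (its x), 128 mm long (y), 13 mm thick (z), dark screen on top. Origin at the centre of its underside. Starts flat on the grey mat, whose top is 3 mm above the bench. Either end may face the backstop.
- fixture: Clamping fixture, fixed. Origin on its underside (3 mm above the bench), z up; slide along its y. Rail 40 mm wide (x), y = -89 to 157 mm, top at z = 26 mm, so the phone overhangs 10 mm each side and fingers can straddle it. Blue backstop at the -y end, 46 mm wide, top at z = 42 mm, its face at y = -75 mm. Feet 90 mm wide, 10 mm high, at both ends.
- bed (a point): Where to lay the centre of the phone's underside: on the rail's top, 70 mm from the backstop face; axes as the fixture's. Phone laid here with its length along y: 6 mm free at the backstop, 6 to 16 mm at the pad. Once clamped, its centre is 6 mm nearer the backstop (bed y = -6 mm).
- carriage: Blue jaw block on the rail, 56 (x) by 50 (y) by 24 mm high, knob on top, orange sprung pad 44 mm wide on its -y side. Origin: block centre at rail-top height, axes as the fixture's. Starts at fixture y = 117 mm, travels 36 mm to -y. Pad front is 42 to 52 mm to -y of the origin, unknown each time: feel for contact. Pad spring 8 N/mm over 3 mm, then hard.
- knob_grip (a point): On the axis of the upright round black knob (42 mm diameter, 32 mm tall), 11 mm below its top, 25 mm above the block: grip here. Clockwise from above moves carriage and knob 8 mm/rad to fixture -y (4.5 rad at most); stays where left. Free turning takes 0.32 N m, each N of squeeze adds 0.008 N m; a hand push of F N along -y counts as 0.008 F N m.
- stripped_phone: Opened dark phone chassis lying flat, 70 x 145 x 8 mm; origin under its centre. Leave alone.
- dish: Steel screw dish, 110 mm across, 26 mm high; origin under its centre. Leave alone.
- screwdriver: Yellow screwdriver 150 mm long, lying along its x. Leave alone.
- spool: White and metal solder spool standing on its flange, 56 mm across, 30 mm high. Leave alone.
- multimeter: Orange multimeter lying flat, 80 x 160 x 41 mm. Leave alone.
- jar_a: Small clear jar with a white cap, 52 mm across, 45 mm high. Leave alone.
- jar_b: Small clear jar with a blue cap, 52 mm across, 45 mm high. Leave alone.
Things that resemble listed ones, but are neither listed nor needed, are in the scene too. Of the things shaped like the phone, the red one is meant.

How it is judged:
By the outcome, as a careful person would: the job done as asked, in the order asked, and still so for the second after the job is handed in, with the robot touching nothing.
It also fails if it takes over 72 s, if anything falls off the work surface, if the arm or the gripper's body presses on something with over 40 N, if the wrist force passes 120 N, or if a joint passes its speed limit or range.

## Working session

There is one attempt and no reset: what is moved stays moved. The work goes in short steps, Python scripts to look and compute and a tool call to move; the robot and the scene stay as the last step left them, time stands still between calls to the robot, and variables do not carry over. Pictures are saved under pics/ and viewed, at most 10 in all, crops included, and the job is handed in when it is done.

Besides the shell and the picture viewer there is one more tool, called in YAML: its name, and indented under it one key for each argument. jog_arm: Moves the arm, as the interface text tells. Its arguments: {"type":"object","properties":{"moves":{"type":"array","items":{"type":"array","items":{"type":"number"}}},"claw":{"type":"number"},"newtons":{"type":"number"}},"required":["moves"]}

```bash
mkdir -p pics; ls; python3 - <<'E'
from bench import env, imaging, job
import cv2,pickle
s=env.observe();print(s)
d={}
for n in ("scene","top","wrist"):
    c=imaging.read_camera(n);d[n]=c
    cv2.imwrite(f"pics/{n}0.png",c["color"][:,:,::-1]); print({k:v for k,v in c.items() if k!="color"})
pickle.dump((s,d),open("first.pkl","wb"))
E
```

```text
pics
{'time': 0.0, 'qpos': array([ 1.06650824e+00,  2.07422628e-01,  1.54293263e+00,  1.34161111e-05,
        1.39347899e+00, -1.50494869e-01]), 'qd': array([-0.00097327,  0.00146568, -0.00124706,  0.00129897, -0.00252465,
       -0.00166162]), 'joint_torque': array([-6.48176610e-04, -3.70894182e+01, -2.81407928e+01,  6.98308856e-02,
        3.62463109e-02, -1.94121085e-04]), 'ee_pos': array([0.19882889, 0.53868253, 0.20429943]), 'tcp_rot': array([-0.55271755, -3.09184241,  0.0033266 ]), 'ft_force': array([-0.06456903, -0.43237755,  0.24438303]), 'torque': array([-0.05542056, -0.00856692,  0.02816413]), 'grip_force': 0.0, 'finger_gap': 0.09395487401789629}
{'vertical_fov': 42.073681524077756, 'cx': 270.47171810254645, 'cy': 208.92647493752102, 'world_to_cam': array([[ 0.29804222,  0.9542975 ,  0.02207068, -0.04431255],
       [-0.64024652,  0.18270297,  0.74612601,  0.24831757],
       [ 0.7079938 , -0.23650773,  0.66543885, -2.13460211],
       [ 0.        ,  0.        ,  0.        ,  1.        ]])}
{'vertical_fov': 55.678766195819655, 'cx': 283.088272670343, 'cy': 206.22273791854232, 'world_to_cam': array([[ 0.02259021, -0.99962132, -0.01571307, -0.10001746],
       [ 0.99729477,  0.0214324 ,  0.0703121 , -0.48507341],
       [-0.0699487 , -0.01725893,  0.99740128, -1.16581909],
       [ 0.        ,  0.        ,  0.        ,  1.        ]])}
{'vertical_fov': 59.10420963704806, 'cx': 275.89656634360637, 'cy': 217.35260120520627, 'mount': array([[-2.96439961e-04,  9.67284695e-01,  2.53693184e-01,
         7.22599278e-02],
       [ 9.99999954e-01,  3.03298429e-04,  1.20776567e-05,
        -8.73983290e-04],
       [-6.52622119e-05,  2.53693176e-01, -9.67284740e-01,
        -1.79416353e-01],
       [ 0.00000000e+00,  0.00000000e+00,  0.00000000e+00,
         1.00000000e+00]])}
```

View pics/top0.png

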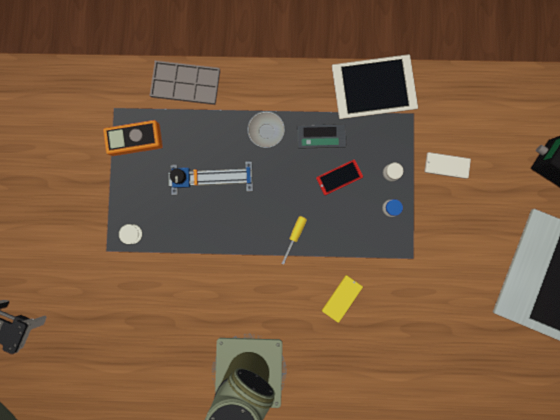

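View pics/scene0.png

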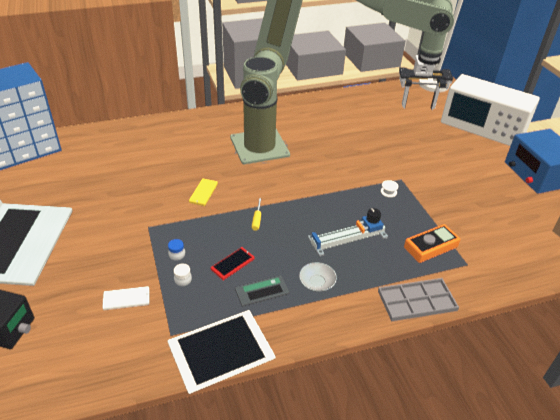

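Top view: red phone at (340,177), fixture rail from the jaw and knob (178,177) to the backstop (249,176), so fixture +y points image-left, about world +y. Scene view agrees.

```bash
cat > h.py <<'E'
import numpy as np, cv2
from scipy.spatial.transform import Rotation as R
from bench import env, imaging
def cam(n):
    s=env.observe(); c=imaging.read_camera(n)
    return s,c
def c2w(s,c):
    if "mount" in c:
        T=np.eye(4);T[:3,:3]=R.from_rotvec(s["tcp_rot"]).as_matrix();T[:3,3]=s["ee_pos"]
        return T@c["mount"]
    return np.linalg.inv(c["world_to_cam"])
def ray(s,c,px,z):
    px=np.atleast_2d(px).astype(float); f=210/np.tan(np.radians(c["vertical_fov"]/2)); M=c2w(s,c)
    d=np.c_[(px[:,0]-c["cx"])/f,-(px[:,1]-c["cy"])/f,-np.ones(len(px))]@M[:3,:3].T
    return M[:3,3]+d*((z-M[2,3])/d[:,2])[:,None]
def mask(c,lo,hi,box=None):
    h=cv2.cvtColor(c["color"],cv2.COLOR_RGB2HSV); m=cv2.inRange(h,np.array(lo),np.array(hi))
    if lo[0]==0 and hi[0]<=8: m|=cv2.inRange(h,np.array([172,lo[1],lo[2]]),np.array([180,255,255]))
    if box:
        k=np.zeros_like(m);x0,y0,x1,y1=box;k[y0:y1,x0:x1]=255;m&=k
    return m
def blobs(m,n=3,amin=10):
    cs,_=cv2.findContours(m,cv2.RETR_EXTERNAL,cv2.CHAIN_APPROX_NONE)
    return sorted([k for k in cs if cv2.contourArea(k)>=amin],key=cv2.contourArea)[::-1][:n]
def rect(s,c,k,z):
    w=ray(s,c,k.reshape(-1,2),z)[:,:2]*1000
    (p,sz,a)=cv2.minAreaRect(w.astype(np.float32)); return np.round(p,1),np.round(sz,1),round(a,1)
E
python3 - <<'E'
from h import *; import pickle
s,d=pickle.load(open("first.pkl","rb")); c=d["top"]
for k in blobs(mask(c,(0,150,80),(6,255,255),(300,150,375,205))): print("red",cv2.contourArea(k),rect(s,c,k,.016))
for k in blobs(mask(c,(7,120,90),(22,255,255),(160,160,260,200))): print("orange",cv2.contourArea(k),k.reshape(-1,2).mean(0),rect(s,c,k,.045))
for k in blobs(mask(c,(100,100,40),(125,255,255),(160,150,270,200)),4): print("blue",cv2.contourArea(k),k.reshape(-1,2).mean(0),rect(s,c,k,.045))
im=cv2.resize(c["color"][140:215,160:400,::-1],None,fx=3.3,fy=3.3,interpolation=cv2.INTER_CUBIC);cv2.imwrite("pics/crop1.png",im)
E
```

```text
red 168.0 (array([ 578.3, -254.1]), array([ 60.2, 128.4]), 26.7)
orange 32.5 [195.06060606 176.27272727] (array([566.8, 169.7]), array([44.7,  9.2]), 6.6)
blue 114.0 [182.40789474 178.51315789] (array([563.1, 212.4]), array([56.2, 49.9]), 2.3)
blue 38.5 [248.11428571 174.71428571] (array([575.8,  14.8]), array([44.3, 11.7]), 1.7)
```

View pics/crop1.png

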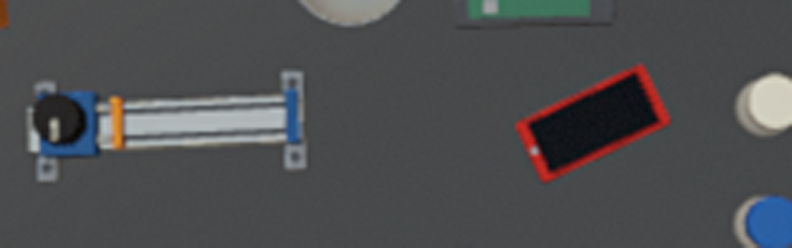

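```bash
cat >> h.py <<'E'
def delta(x,y,z,yang):
    """world mm target, tool-y world angle deg (mod 180) -> tool-axes mm, spin"""
    s=env.observe(); M=R.from_rotvec(s["tcp_rot"]).as_matrix()
    d=M.T@(np.array([x,y,z])-s["ee_pos"]*1000)
    a=np.degrees(np.arctan2(M[1,1],M[0,1])); t=(yang-a+90)%180-90
    print("tool shift",d.round(1),"spin",-np.radians(t).round(3),"(alt ±pi) tool-y ang",a.round(2),"tilt",M[2].round(4),"q",s["qpos"].round(3),"t",s["time"])
E
python3 - <<'E'
from h import *
delta(570,80,250,3.7); delta(578.3,-254.1,250,26.7)
E
```

```text
tool shift [-507.1 -301.9  -45. ] spin 1.152 (alt ±pi) tool-y ang 69.73 tilt [ 2.0e-04 -1.7e-03 -1.0e+00] q [ 1.067  0.207  1.543 -0.     1.393 -0.15 ] t 0.15
tool shift [-630.6 -612.5  -44.5] spin 0.751 (alt ±pi) tool-y ang 69.73 tilt [ 2.0e-04 -1.7e-03 -1.0e+00] q [ 1.067  0.207  1.543 -0.     1.393 -0.15 ] t 0.15
```

jog_arm:
  moves:
    - [-507,-302,-45,1.152]
    - [-507,-302,-45,1.152]
    - [-507,-302,-45,1.152]
    - [-507,-302,-45,1.152]
    - [-507,-302,-45,1.152]
    - [-507,-302,-45,1.152]
    - [-507,-302,-45,1.152]
    - [-507,-302,-45,1.152]
    - [-507,-302,-45,1.152]
    - [-507,-302,-45,1.152]
  claw: 1

```text
time: 1.15
ee_pos: [0.5134, 0.1498, 0.2434]
tcp_rot: [-2.148, -2.292, 0.0]
ft_force: [0.7, 0.8, 0.6]
finger_gap: 0.0939
grip_force: 0.0
```

```bash
python3 -c "
from h import *
delta(570,80,250,3.7)"
```

```text
tool shift [-73.3  52.   -6.6] spin 0.0 (alt ±pi) tool-y ang 3.71 tilt [ 2.e-04 -3.e-04 -1.e+00] q [0.122 0.093 1.592 0.    1.457 0.057] t 1.15
```

jog_arm:
  moves:
    - [-74,52,-7,0]
    - [-74,52,-7,0]
    - [-74,52,-7,0]
    - [-74,52,-7,0]

```text
time: 1.55
ee_pos: [0.5692, 0.0805, 0.2497]
tcp_rot: [-2.149, -2.289, 0.001]
ft_force: [0.1, -0.2, 0.0]
finger_gap: 0.094
grip_force: 0.0
```

```bash
python3 - <<'E'
from h import *; import pickle
s,c=cam("wrist"); print(s["ee_pos"],s["tcp_rot"]); pickle.dump((s,c),open("w1.pkl","wb"))
cv2.imwrite("pics/w1.png",c["color"][:,:,::-1])
for nm,lo,hi,z in (("orange",(7,120,60),(22,255,255),.045),("blue",(100,100,40),(125,255,255),.045)):
  for k in blobs(mask(c,lo,hi),4,60): print(nm,cv2.contourArea(k),k.reshape(-1,2).mean(0).round(),rect(s,c,k,z))
E
```

```text
[0.56918797 0.08054832 0.24974825] [-2.14927206e+00 -2.28916683e+00  1.08557871e-03]
orange 23090.5 [ 40. 160.] (array([314.1,  83.2]), array([330.9,  99. ]), 89.8)
orange 18829.5 [497. 176.] (array([798.1,  98.4]), array([134.2, 358.1]), 14.5)
orange 1560.5 [ 41. 362.] (array([ 304.2, -144.3]), array([112.5,  47. ]), 76.5)
orange 1522.5 [512. 362.] (array([ 860.8, -109.2]), array([ 47.7, 112.7]), 20.8)
blue 1047.5 [277.  60.] (array([563. , 211.3]), array([56.6, 50.1]), 3.6)
blue 566.0 [278. 249.] (array([575.5,  17.8]), array([45.2, 20.8]), 3.6)
```

View pics/w1.png

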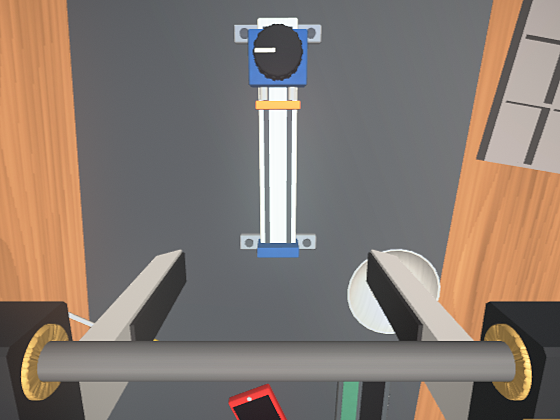

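Wrist view: backstop at (278,249), orange pad (278,104), block (277,60), knob (277,50); fixture angle about 3.6°. Refine with the right heights.

```bash
python3 - <<'E'
from h import *; import pickle
s,c=pickle.load(open("w1.pkl","rb"))
a=np.radians(3.6); uy=np.array([-np.sin(a),np.cos(a)]); ux=np.array([np.cos(a),np.sin(a)])
b=blobs(mask(c,(100,100,40),(125,255,255)),2,60)
bp=rect(s,c,b[0],.053); print("block",bp)
w=lambda k,z: ray(s,c,k.reshape(-1,2),z)[:,:2]*1000
k=b[1]; t=w(k,.045);f=w(k,.029)
print("backstop back top edge v",(t@uy).min(),"face bottom v",(f@uy).max(),"face as z45",(t@uy).max(),"u range z45",(t@ux).min(),(t@ux).max())
print("block u,v",bp[0]@ux,bp[0]@uy, "v range",(w(b[0],.053)@uy).min(),(w(b[0],.053)@uy).max())
k=blobs(mask(c,(7,120,60),(22,255,255),(230,85,330,125)),1)[0]
for z in(.029,.045,.053):print("pad v",z,(w(k,z)@uy).min(),(w(k,z)@uy).max(),"u",(w(k,z)@ux).min(),(w(k,z)@ux).max())
h=cv2.cvtColor(c["color"],cv2.COLOR_RGB2HSV); m=mask(c,(0,0,0),(180,255,75),(235,10,320,95)); m=cv2.morphologyEx(m,cv2.MORPH_OPEN,np.ones((9,9),np.uint8))
k=blobs(m,1)[0]; p,r=cv2.minEnclosingCircle(k); q=ray(s,c,p,.089)[0]*1000; print("knob",p,r,q,q[:2]@ux,q[:2]@uy, "dia mm",rect(s,c,k,.089))
# white rail lines: u-centre at a few rows
g=c["color"].min(2)
for r in (130,160,190,220):
    x=np.where(g[r,240:320]>150)[0]+240; q=ray(s,c,[[x.min(),r],[x.max(),r]],.029)[:,:2]*1000; print("rail",r,(q@ux),(q@ux).mean(),(q@uy).mean())
E
```

```text
block (array([563.1, 210.1]), array([55.4, 49.1]), 3.6)
backstop back top edge v -28.806843853344684 face bottom v -13.160119317539705 face as z45 -7.975429045237987 u range z45 552.8808797052051 598.0614078923558
block u,v 575.1811389310685 174.3280740958235 v range 149.79578112122593 198.86897491341549
pad v 0.029 129.37329569531838 136.31156419338436 u 552.0630009355094 597.6698139523677
pad v 0.045 128.85972161919133 135.520608929002 u 552.9346925356324 596.7182160688563
pad v 0.053 128.60293458112778 135.1251312968108 u 553.3705383356939 596.2424171271006
knob (276.742431640625, 49.99494934082031) 27.056447982788086 [562.35771103 210.44274881  89.        ] 574.4618360758524 174.7167552762197 dia mm (array([562.9, 211.4]), array([38.5, 36.8]), 3.6)
rail 130 [555.93832108 594.86101722] 575.3996691494224 107.16845373786003
rail 160 [555.57418913 595.28676305] 575.4304760860647 75.82022753185672
rail 190 [556.29055817 595.73014623] 576.010352201454 43.17329272948905
rail 220 [555.91847273 595.0736107 ] 575.4960417130209 9.14530343453996
```

```bash
python3 -c "
from h import *
delta(578.3,-254.1,160,26.7)"
```

```text
tool shift [-335.6  -11.9   89.6] spin -0.401 (alt ±pi) tool-y ang 3.71 tilt [ 7.0e-04 -1.6e-03 -1.0e+00] q [-9.000e-03  1.760e-01  1.486e+00  1.000e-03  1.482e+00 -7.300e-02] t 1.6
```

jog_arm:
  moves:
    - [-336,-12,90,-0.401]
    - [-336,-12,90,-0.401]
    - [-336,-12,90,-0.401]
    - [-336,-12,90,-0.401]
    - [-336,-12,90,-0.401]
    - [-336,-12,90,-0.401]
    - [-336,-12,90,-0.401]
    - [-336,-12,90,-0.401]
    - [-336,-12,90,-0.401]
    - [-336,-12,90,-0.401]

```text
time: 2.6
ee_pos: [0.5794, -0.2526, 0.1608]
tcp_rot: [-1.645, -2.676, -0.001]
ft_force: [-0.4, 0.8, 0.7]
finger_gap: 0.0937
grip_force: 0.0
```

```bash
python3 - <<'E'
from h import *
import time
s,c=cam("wrist"); cv2.imwrite("pics/w2.png",c["color"][:,:,::-1])
for k in blobs(mask(c,(0,150,60),(6,255,255)),2,200): print(cv2.contourArea(k),cv2.boundingRect(k),rect(s,c,k,.016))
delta(578.3,-254.1,160,26.7)
E
```

```text
8913.0 (238, 135, 70, 138) (array([ 578.4, -256.5]), array([ 59.3, 126.1]), 26.6)
tool shift [-0.9 -2.   1.1] spin 0.003 (alt ±pi) tool-y ang 26.86 tilt [ 1.e-04  7.e-04 -1.e+00] q [-5.480e-01  3.620e-01  1.438e+00  1.000e-03  1.341e+00 -1.017e+00] t 2.65
```

jog_arm:
  moves:
    - [-2,-2.5,45,0.003]
    - [-2,-2.5,90,0.003]
    - [-2,-2.5,125,0.003]
    - [-2,-2.5,145,0.003]
    - [-2,-2.5,152,0.003]
    - [-2,-2.5,155,0.003]
    - [-2,-2.5,155,0.003]

```text
time: 3.35
ee_pos: [0.5791, -0.2575, 0.0069]
tcp_rot: [1.65, 2.671, 0.0]
ft_force: [-0.3, -0.3, -0.3]
finger_gap: 0.0937
grip_force: 0.0
```

jog_arm:
  moves:
    - [0,0,0,0]
    - [0,0,0,0]
    - [0,0,0,0]
    - [0,0,0,0]
    - [0,0,0,0]
    - [0,0,0,0]
    - [0,0,0,0]
    - [0,0,0,0]
  claw: 0.55
  newtons: 20

```text
time: 4.15
ee_pos: [0.5781, -0.258, 0.0059]
tcp_rot: [1.652, 2.671, 0.0]
ft_force: [-1.1, 0.7, 2.2]
finger_gap: 0.0596
grip_force: 20.0
```

jog_arm:
  moves:
    - [0,0,-5,0]
    - [0,0,-20,0]
    - [0,0,-60,0]
    - [0,0,-100,0]
    - [0,0,-110,0]
    - [0,0,-110,0]

```text
time: 4.75
ee_pos: [0.5795, -0.2588, 0.1183]
tcp_rot: [1.649, 2.667, -0.0]
ft_force: [-0.2, -0.3, -2.7]
finger_gap: 0.0597
grip_force: 20.0
```

```bash
python3 - <<'E'
from h import *
s,c=cam("wrist"); cv2.imwrite("pics/w3.png",c["color"][:,:,::-1])
zt=s["ee_pos"][2]+.0102
for k in blobs(mask(c,(0,150,60),(6,255,255)),2,200):
    r=rect(s,c,k,zt);print(cv2.contourArea(k),cv2.boundingRect(k),r)
    M=R.from_rotvec(s["tcp_rot"]).as_matrix()
    print("in tool", M.T@(np.r_[r[0],zt*1000]-s["ee_pos"]*1000))
print(s["ee_pos"],s["finger_gap"])
delta(570.9,90.5,130,3.6)
E
```

```text
4645.0 (211, 137, 131, 204) (array([ 573.6, -246.8]), array([ 59.2, 102.9]), 26.5)
in tool [ 13.29762354   0.14727258 -10.26354656]
[ 0.57945658 -0.25879372  0.11828496] 0.0597189818336366
tool shift [314.7 149.4 -14.5] spin 0.4 (alt ±pi) tool-y ang 26.53 tilt [-5.e-04  3.e-04 -1.e+00] q [-0.556  0.407  1.476 -0.     1.258 -1.019] t 4.8
```

View pics/w3.png

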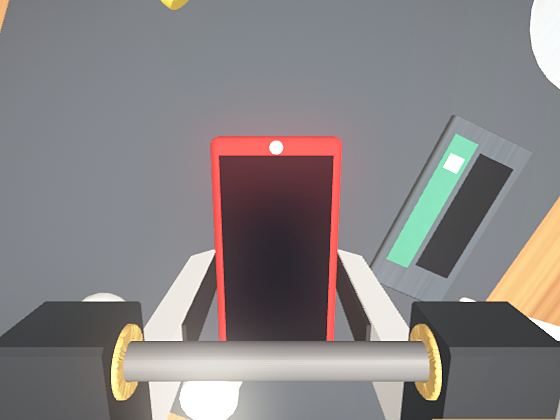

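Phone is held squarely, screen up, front edge at row 137 (centre ~1 mm from the tool axis). Carry it to the bed.

jog_arm:
  moves:
    - [315,149,-14,0.4]
    - [315,149,-14,0.4]
    - [315,149,-14,0.4]
    - [315,149,-14,0.4]
    - [315,149,-14,0.4]
    - [315,149,-14,0.4]
    - [315,149,-14,0.4]
    - [315,149,-14,0.4]
    - [315,149,-14,0.4]
    - [315,149,-14,0.4]

```text
time: 5.8
ee_pos: [0.5691, 0.0897, 0.1274]
tcp_rot: [-2.149, -2.288, 0.005]
ft_force: [-0.9, -0.4, -1.6]
finger_gap: 0.0597
grip_force: 20.0
```

```bash
python3 - <<'E'
from h import *
s,c=cam("wrist"); cv2.imwrite("pics/w4.png",c["color"][:,:,::-1])
delta(571,89.5,33,3.6)
a=np.radians(3.6); uy=np.array([-np.sin(a),np.cos(a)]); ux=np.array([np.cos(a),np.sin(a)])
w=lambda k,z: ray(s,c,k.reshape(-1,2),z)[:,:2]*1000
k=blobs(mask(c,(7,120,60),(22,255,255),(200,20,360,200)),1)[0]; print("pad",cv2.boundingRect(k),(w(k,.045)@uy).min(),(w(k,.045)@ux).mean())
k=blobs(mask(c,(0,150,60),(6,255,255)),1,200)[0]; q=w(k,s["ee_pos"][2]+.0105); print("phone",(q@uy).max(),(q@ux).min(),(q@ux).max(),rect(s,c,k,s["ee_pos"][2]+.0105))
b=[k for k in blobs(mask(c,(100,100,40),(125,255,255)),2,60)]
for k in b: print("blue",cv2.boundingRect(k),rect(s,c,k,.053),rect(s,c,k,.045))
print(s["ee_pos"], s["ee_pos"][:2]*1000@uy)
E
```

```text
tool shift [ 0.2  1.8 94.8] spin -0.001 (alt ±pi) tool-y ang 3.52 tilt [-3.e-04 -3.e-03 -1.e+00] q [ 0.006  0.286  1.612 -0.     1.247 -0.056] t 5.85Traceback (most recent call last):
  File "<stdin>", line 6, in <module>
IndexError: list index out of range
```

jog_arm:
  moves:
    - [0,1.5,40,0]
    - [0,1.5,60,0]
    - [0,1.5,70,0]
    - [0,1.5,78,0]
    - [0,1.5,78,0]
    - [0,1.5,78,0]

```text
time: 6.45
ee_pos: [0.5729, 0.0903, 0.0524]
tcp_rot: [2.15, 2.289, 0.002]
ft_force: [0.6, 0.4, -1.7]
finger_gap: 0.0598
grip_force: 20.0
```

```bash
python3 - <<'E'
from h import *
s,c=cam("wrist"); cv2.imwrite("pics/w5.png",c["color"][:,:,::-1])
delta(571,89.5,33,3.6)
E
```

```text
tool shift [-0.8 -2.3 19.7] spin -0.0 (alt ±pi) tool-y ang 3.59 tilt [-1.0e-04  2.5e-03 -1.0e+00] q [ 0.007  0.383  1.657  0.     1.098 -0.055] t 6.5
```

View pics/w5.png

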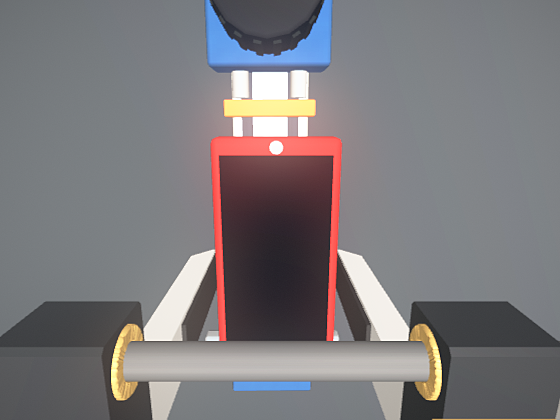

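Phone centred at col 277, pad at col 269.5, block 268.5: phone is ~3.5 mm too far along tool +y; correct and lower.

jog_arm:
  moves:
    - [0,-3.5,0,0]
    - [0,-3.5,6,0]
    - [0,-3.5,12,0]
    - [0,-3.5,16,0]
    - [0,-3.5,18,0]
    - [0,-3.5,18,0]

```text
time: 7.1
ee_pos: [0.568, 0.0905, 0.0328]
tcp_rot: [-2.15, -2.29, 0.001]
ft_force: [-0.0, 0.0, -2.4]
finger_gap: 0.0595
grip_force: 20.0
```

```bash
python3 - <<'E'
from h import *
s,c=cam("wrist"); cv2.imwrite("pics/w6.png",c["color"][:,:,::-1]);print(s["ft_force"])
delta(571,89.5,31.5,3.6)
for nm,m in (("pad",mask(c,(7,120,60),(25,255,255),(180,40,380,220))),("red",mask(c,(0,150,60),(6,255,255))),("blue",mask(c,(100,100,40),(125,255,255)))):
    for k in blobs(m,2,60): print(nm,cv2.boundingRect(k),cv2.minAreaRect(k))
E
```

```text
[-8.10651706e-04  3.38267093e-02 -2.35021107e+00]
tool shift [-1.2  2.7  1.6] spin 0.0 (alt ±pi) tool-y ang 3.61 tilt [ 0.e+00 -6.e-04 -1.e+00] q [ 0.008  0.405  1.676  0.     1.061 -0.055] t 7.15
pad (229, 98, 103, 20) ((280.0, 107.5), (19.0, 102.0), 90.0)
red (211, 137, 131, 204) ((276.0, 238.5), (203.0, 130.0), 90.0)
blue (209, 0, 143, 66) ((280.0, 32.49999237060547), (141.99996948242188, 64.99998474121094), -0.0)
blue (238, 382, 85, 35) ((280.0, 398.9999694824219), (83.99998474121094, 33.99999237060547), -0.0)
```

jog_arm:
  moves:
    - [0,1.7,0,0]
    - [0,1.7,0.5,0]
    - [0,1.7,1,0]
    - [0,1.7,1.5,0]
    - [0,1.7,1.5,0]

```text
time: 7.65
ee_pos: [0.5701, 0.0906, 0.0319]
tcp_rot: [-2.15, -2.29, 0.0]
ft_force: [-0.1, 0.7, -1.2]
finger_gap: 0.0595
grip_force: 20.0
```

jog_arm:
  moves:
    - [0,0,0.4,0]
    - [0,0,0.4,0]
    - [0,0,0.4,0]

```text
time: 7.95
ee_pos: [0.5701, 0.0906, 0.0318]
tcp_rot: [2.15, 2.29, -0.0]
ft_force: [-1.9, -0.5, 0.7]
finger_gap: 0.0595
grip_force: 20.0
```

Resting on the rail. Release, then rise.

jog_arm:
  moves:
    - [0,0,0,0]
    - [0,0,0,0]
    - [0,0,0,0]
    - [0,0,0,0]
    - [0,0,0,0]
  claw: 1

```text
time: 8.45
ee_pos: [0.5702, 0.0906, 0.0316]
tcp_rot: [2.15, 2.29, 0.0]
ft_force: [-0.0, -0.6, 0.1]
finger_gap: 0.093
grip_force: 0.0
```

jog_arm:
  moves:
    - [0,0,-5,0]
    - [0,0,-30,0]
    - [0,0,-80,0]
    - [0,0,-130,0]
    - [-60,0,-160,0]
    - [-60,0,-160,0]
    - [-60,0,-160,0]
    - [-60,0,-160,0]

```text
time: 9.25
ee_pos: [0.5728, 0.0311, 0.19]
tcp_rot: [-2.15, -2.287, 0.002]
ft_force: [0.8, -0.2, -0.2]
finger_gap: 0.0942
grip_force: 0.0
```

```bash
python3 - <<'E'
from h import *; import pickle
s,c=cam("wrist"); cv2.imwrite("pics/w7.png",c["color"][:,:,::-1]); pickle.dump((s,c),open("w7.pkl","wb"))
a=np.radians(3.6); uy=np.array([-np.sin(a),np.cos(a)]); ux=np.array([np.cos(a),np.sin(a)])
w=lambda k,z: ray(s,c,k.reshape(-1,2),z)[:,:2]*1000
for nm,z,m in (("pad",.045,mask(c,(7,120,60),(25,255,255),(230,0,330,220))),("red",.042,mask(c,(0,150,60),(6,255,255))),("blue",.053,mask(c,(100,100,40),(125,255,255)))):
    for k in blobs(m,2,60):
        q=w(k,z); print(nm,cv2.boundingRect(k),rect(s,c,k,z),"u",(q@ux).min().round(1),(q@ux).max().round(1),"v",(q@uy).min().round(1),(q@uy).max().round(1))
m=cv2.morphologyEx(mask(c,(0,0,0),(180,255,75),(235,0,320,95)),cv2.MORPH_OPEN,np.ones((9,9),np.uint8))
k=blobs(m,1)[0]; print("knob",cv2.boundingRect(k),rect(s,c,k,.089))
delta(562.8,210.5,150,3.6)
E
```

```text
pad (250, 32, 55, 15) (array([565.7, 166.6]), array([43.5, 10.3]), 3.5) u 553.3 596.8 v 125.6 136.0
red (242, 56, 72, 151) (array([570.9,  91.5]), array([ 59.1, 126.3]), 3.6) u 545.9 605.0 v -7.7 118.6
blue (253, 210, 50, 20) (array([575.4,  18.7]), array([43.6, 17.4]), 3.6) u 553.6 597.3 v -26.1 -8.7
blue (241, 0, 73, 12) (array([564.3, 188.6]), array([55.3,  7.6]), 3.5) u 547.4 602.7 v 149.1 156.7
knob (248, 82, 20, 13) (array([554.2, 124.9]), array([13.7,  8.2]), 3.5)
tool shift [179.1   1.9  39.6] spin 0.0 (alt ±pi) tool-y ang 3.6 tilt [ 0.0015 -0.0041 -1.    ] q [-9.600e-02  2.190e-01  1.561e+00  1.000e-03  1.366e+00 -1.590e-01] t 9.3
```

View pics/w7.png

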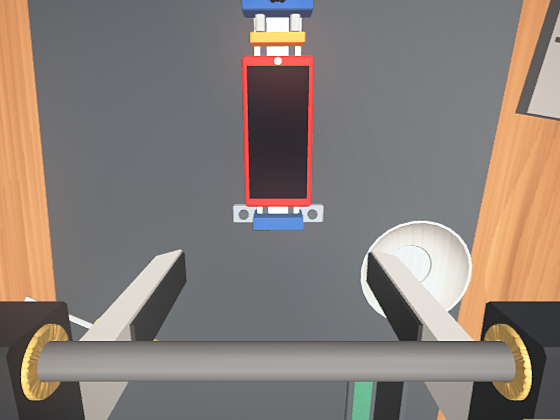

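Phone lies straight and central: edges cols 242–314, rows 56–207; pad at row 46, backstop from row 213, with ~7 mm free at each end. Now to the knob.

jog_arm:
  moves:
    - [50,2,0,-0.15]
    - [100,2,10,-0.3]
    - [150,2,20,-0.45]
    - [179,2,40,-0.6]
    - [179,2,40,-0.75]
    - [179,2,40,-0.8]
    - [179,2,40,-0.8]
    - [179,2,40,-0.8]

```text
time: 10.1
ee_pos: [0.5634, 0.2101, 0.15]
tcp_rot: [-1.088, -2.944, 0.002]
ft_force: [0.6, 0.7, 0.1]
finger_gap: 0.0938
grip_force: 0.0
```

```bash
python3 - <<'E'
from h import *
p=[];
s,c=cam("wrist"); cv2.imwrite("pics/w8.png",c["color"][:,:,::-1]); 
m=cv2.morphologyEx(mask(c,(0,0,0),(180,255,75),(150,100,400,330)),cv2.MORPH_OPEN,np.ones((9,9),np.uint8))
for k in blobs(m,4,100): print("dark",cv2.boundingRect(k),rect(s,c,k,.089))
for k in blobs(mask(c,(100,100,40),(125,255,255)),2,60): print("blue",cv2.boundingRect(k),rect(s,c,k,.053))
for i in range(4): p.append(cam("wrist")[0]["ee_pos"])
print(np.array(p).round(4))
delta(562.8,211,59,49.4)
E
```

```text
dark (150, 267, 75, 63) (array([559.9, 120.7]), array([44. , 58.7]), 3.7)
dark (367, 261, 33, 65) (array([648.6, 238.8]), array([16.2, 55.6]), 79.5)
blue (231, 166, 93, 70) (array([562.2, 211.9]), array([56.5, 50.1]), 4.5)
[[0.5638 0.2098 0.1504]
 [0.5641 0.2096 0.1509]
 [0.5643 0.2095 0.1511]
 [0.5645 0.2093 0.1514]]
tool shift [ 2.6  0.1 92.5] spin 0.0 (alt ±pi) tool-y ang 49.4 tilt [ 1.e-04  0.e+00 -1.e+00] q [ 0.211  0.31   1.527  0.     1.304 -0.651] t 10.35
```

View pics/w8.png

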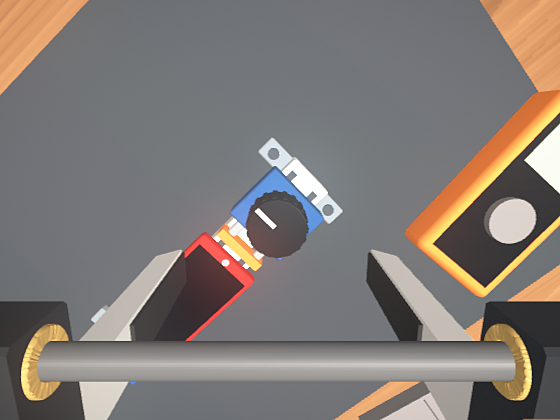

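Knob circle near (277,223), fingers clear on either side, multimeter lies outside the right finger. Locate the knob centre precisely.

```bash
python3 - <<'E'
from h import *
s,c=cam("wrist"); M=R.from_rotvec(s["tcp_rot"]).as_matrix()
h=cv2.cvtColor(c["color"],cv2.COLOR_RGB2HSV)
g=h[:,:,2]; print(g[223,225:330:6], g[200:262:5,277], h[223,290])
for t in (60,70,80):
  m=((h[:,:,2]<t)).astype(np.uint8)*255; k=np.zeros_like(m); k[180:268,238:316]=255; m&=k
  m=cv2.morphologyEx(m,cv2.MORPH_CLOSE,np.ones((9,9),np.uint8)); m=cv2.morphologyEx(m,cv2.MORPH_OPEN,np.ones((15,15),np.uint8))
  for k in blobs(m,1):
    p,r=cv2.minEnclosingCircle(k); print(t,p,r,cv2.boundingRect(k))
    for z in (.089,.075):
      q=ray(s,c,p,z)[0]; print(z,q*1000,"tool",M.T@(q-s["ee_pos"])*1000)
E
```

```text
[253 245 247 191  99  98  96  84 255  92  89  86  85  85 228 219 131 130] [ 91  91  90  93  91  91  91  91  92  93  91 200 131] [170   9  88]
```

```bash
python3 - <<'E'
from h import *
s,c=cam("wrist"); M=R.from_rotvec(s["tcp_rot"]).as_matrix()
h=cv2.cvtColor(c["color"],cv2.COLOR_RGB2HSV)
m=((h[:,:,2]<112)&(h[:,:,1]<60)).astype(np.uint8)*255; k=np.zeros_like(m); k[170:268,230:320]=255; m&=k
m=cv2.morphologyEx(m,cv2.MORPH_CLOSE,np.ones((9,9),np.uint8)); m=cv2.morphologyEx(m,cv2.MORPH_OPEN,np.ones((15,15),np.uint8))
k=blobs(m,1)[0]; p,r=cv2.minEnclosingCircle(k); print(p,r,cv2.boundingRect(k))
for z in (.089,.075):
  q=ray(s,c,p,z)[0]; print(z,q*1000,"tool",M.T@(q-s["ee_pos"])*1000)
E
```

```text
(276.1981201171875, 220.99057006835938) 33.30488204956055 (247, 190, 59, 64)
0.089 [560.05138566 213.01623571  89.        ] tool [ 6.00786976 -0.19688167 62.63394299]
0.075 [562.96274233 210.54641952  75.        ] tool [ 2.19021374 -0.17905661 76.63398494]
```

jog_arm:
  moves:
    - [3,0,20,0]
    - [3,0,50,0]
    - [3,0,75,0]
    - [3,0,87,0]
    - [3,0,92,0]
    - [3,0,92,0]
    - [3,0,92,0]

```text
time: 11.15
ee_pos: [0.5636, 0.2116, 0.061]
tcp_rot: [1.088, 2.945, 0.002]
ft_force: [-0.2, -0.3, 0.2]
finger_gap: 0.0941
grip_force: 0.0
```

```bash
python3 - <<'E'
from h import *
s,c=cam("wrist"); cv2.imwrite("pics/w9.png",c["color"][:,:,::-1])
delta(562.8,211,59,49.4); print(s["ft_force"],s["torque"])
E
```

```text
tool shift [ 0.3 -1.1  2.2] spin 0.001 (alt ±pi) tool-y ang 49.44 tilt [-0.0018  0.0024 -1.    ] q [ 0.216  0.412  1.596  0.     1.131 -0.647] t 11.2
[-0.22472307 -0.26720874  0.18982496] [-0.06763544  0.02453792  0.02779745]
```

View pics/w9.png

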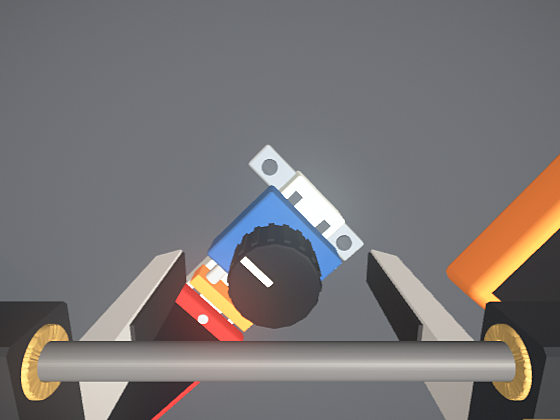

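Knob top centred at (275,282), i.e. ~2 mm further along tool x and ~1 mm to tool −y. Correct and grip.

jog_arm:
  moves:
    - [2,-1,1.5,0]
    - [2,-1,1.5,0]
    - [2,-1,1.5,0]

```text
time: 11.5
ee_pos: [0.5603, 0.2121, 0.0585]
tcp_rot: [1.088, 2.946, 0.0]
ft_force: [-0.4, 1.0, 0.6]
finger_gap: 0.0936
grip_force: 0.0
```

jog_arm:
  moves:
    - [0,0,0,0]
    - [0,0,0,0]
    - [0,0,0,0]
    - [0,0,0,0]
    - [0,0,0,0]
    - [0,0,0,0]
    - [0,0,0,0]
    - [0,0,0,0]
    - [0,0,0,0]
    - [0,0,0,0]
  claw: 0.35
  newtons: 45

```text
time: 12.5
ee_pos: [0.5609, 0.2127, 0.0582]
tcp_rot: [1.088, 2.946, 0.003]
ft_force: [3.3, 4.1, -3.0]
finger_gap: 0.0411
grip_force: 45.0
```

```bash
cat > st.py <<'E'
from h import *
s=env.observe(); delta(562.8,211,59,49.4)
a=np.radians(3.6); uy=np.array([-np.sin(a),np.cos(a),0]); ux=np.array([np.cos(a),np.sin(a),0])
print("F u,v,z",[round(float(s["ft_force"]@e),2) for e in (ux,uy,[0,0,1])],"T",s["torque"].round(3),"uv",(s["ee_pos"]@ux*1000).round(1),(s["ee_pos"]@uy*1000).round(1),"gap",s["finger_gap"],s["grip_force"])
M=R.from_rotvec(s["tcp_rot"]).as_matrix(); print("-uy in tool",(-M.T@uy).round(3))
E
python3 st.py
```

```text
tool shift [-2.6 -0.  -0.8] spin 0.001 (alt ±pi) tool-y ang 49.44 tilt [-3.e-04  2.e-03 -1.e+00] q [ 2.180e-01  4.120e-01  1.603e+00  1.000e-03  1.125e+00 -6.460e-01] t 12.5
F u,v,z [3.55, 3.85, -3.03] T [ 0.663 -0.564  0.002] uv 573.1 177.0 gap 0.04114306426793927 44.98921751976013
-uy in tool [-0.697 -0.717 -0.001]
```

jog_arm:
  moves:
    - [0,0.8,0,0]
    - [-0.3,0.5,0,0.05]
    - [-0.84,-0.06,0,0.15]
    - [-1.4,-0.63,0,0.25]
    - [-1.95,-1.2,0,0.35]
    - [-2.5,-1.8,0,0.45]
    - [-2.8,-2.1,0,0.5]
    - [-2.8,-2.1,0,0.5]

```text
time: 13.3
ee_pos: [0.5617, 0.2091, 0.0582]
tcp_rot: [1.784, 2.585, 0.003]
ft_force: [3.6, 4.3, -3.8]
finger_gap: 0.0414
grip_force: 45.0
```

```bash
python3 st.py;  python3 - <<'E'
from h import *
s,c=cam("wrist"); cv2.imwrite("pics/w10.png",c["color"][:,:,::-1])
E
```

```text
tool shift [ 1.4  1.7 -0.8] spin -0.5 (alt ±pi) tool-y ang 20.77 tilt [ 4.0e-04  1.8e-03 -1.0e+00] q [ 2.120e-01  4.110e-01  1.604e+00  1.000e-03  1.125e+00 -1.510e-01] t 13.3
F u,v,z [3.86, 4.11, -3.8] T [ 0.617 -0.54  -0.005] uv 573.7 173.4 gap 0.04140398699048661 44.98947322368622
-uy in tool [-0.955 -0.295 -0.001]
```

```bash
python3 - <<'E'
from h import *
for n in ("w9","w10"):
    im=cv2.imread(f"pics/{n}.png"); c={"color":im[:,:,::-1].copy()}
    h=cv2.cvtColor(c["color"],cv2.COLOR_RGB2HSV)
    m=((h[:,:,2]>180)&(h[:,:,1]<40)).astype(np.uint8)*255; k=np.zeros_like(m); cv2.circle(k,(275,282),42,255,-1); m&=k
    for b in blobs(m,3,15): print(n,"white",cv2.minAreaRect(b),cv2.boundingRect(b))
    for nm,lo,hi in (("blue",(100,100,40),(125,255,255)),("orange",(7,120,60),(25,255,255)),("red",(0,150,60),(6,255,255))):
        for b in blobs(mask(c,lo,hi),2,60): print(n,nm,cv2.boundingRect(b))
E
```

```text
w9 white ((256.2500305175781, 271.7500305175781), (38.18376159667969, 7.778173923492432), 45.0) (240, 257, 33, 30)
w9 blue (208, 186, 134, 95)
w9 orange (446, 154, 114, 156)
w9 orange (484, 324, 48, 77)
w9 red (175, 284, 68, 57)
w9 red (151, 382, 49, 38)
w10 white ((258.3128967285156, 280.1995849609375), (39.12143325805664, 7.888121128082275), 43.15238952636719) (242, 265, 34, 31)
w10 blue (227, 200, 113, 58)
w10 orange (460, 0, 100, 212)
w10 orange (508, 382, 50, 38)
w10 red (222, 326, 57, 15)
w10 red (267, 382, 19, 38)
```

jog_arm:
  moves:
    - [-0.76,-0.24,0,0.1]
    - [-1.53,-0.47,0,0.2]
    - [-2.29,-0.71,0,0.3]
    - [-3.06,-0.94,0,0.4]
    - [-3.82,-1.18,0,0.5]
    - [-4.58,-1.42,0,0.6]

```text
time: 13.95
ee_pos: [0.5627, 0.2044, 0.0582]
tcp_rot: [2.471, 1.939, 0.005]
ft_force: [6.3, 4.2, -5.2]
finger_gap: 0.0413
grip_force: 45.0
```

```bash
python3 st.py
```

```text
tool shift [ 6.4 -1.5 -0.8] spin -1.102 (alt ±pi) tool-y ang -13.77 tilt [ 0.0019  0.0029 -1.    ] q [2.040e-01 4.090e-01 1.607e+00 1.000e-03 1.122e+00 4.440e-01] t 13.95
F u,v,z [6.53, 3.82, -5.2] T [ 0.8   -0.87   0.318] uv 574.5 168.6 gap 0.041349854688039714 44.98424828052521
-uy in tool [-0.954  0.298 -0.001]
```

jog_arm:
  moves:
    - [-0.6,0.7,0,0.1]
    - [-1.37,0.95,0,0.2]
    - [-2.14,1.2,0,0.3]
    - [-2.9,1.43,0,0.4]

```text
time: 14.35
ee_pos: [0.5635, 0.201, 0.0582]
tcp_rot: [2.807, 1.409, 0.005]
ft_force: [5.8, 3.6, -4.5]
finger_gap: 0.0418
grip_force: 45.0
```

```bash
python3 st.py;  python3 - <<'E'
from h import *
s,c=cam("wrist"); cv2.imwrite("pics/w11.png",c["color"][:,:,::-1])
c=imaging.read_camera("top")
cv2.imwrite("pics/t2.png",c["color"][:,:,::-1])
for nm,m in (("red",mask(c,(0,150,80),(6,255,255),(160,150,270,205))),("orange",mask(c,(7,120,90),(22,255,255),(160,160,260,200)))):
  for k in blobs(m,1): print(nm,rect(s,c,k,.042))
E
```

```text
tool shift [ 7.6 -6.5 -0.8] spin -1.502 (alt ±pi) tool-y ang -36.68 tilt [ 0.0026  0.0022 -1.    ] q [0.198 0.408 1.608 0.    1.122 0.838] t 14.35
F u,v,z [6.04, 3.19, -4.5] T [ 0.607 -0.811  0.314] uv 575.0 165.2 gap 0.04176833130092856 44.98456835746765
-uy in tool [-0.763  0.647 -0.001]
red (array([571.,  90.]), array([ 60.3, 127.6]), 3.9)
orange (array([567.4, 160.3]), array([44.4,  8.8]), 2.1)
```

jog_arm:
  moves:
    - [-0.61,0.52,0,0.1]
    - [-1.22,1.04,0,0.2]
    - [-1.83,1.55,0,0.3]

```text
time: 14.75
ee_pos: [0.5639, 0.1983, 0.0582]
tcp_rot: [2.986, 0.974, 0.006]
ft_force: [7.1, 2.4, -5.3]
finger_gap: 0.0413
grip_force: 45.0
```

```bash
python3 st.py;  python3 - <<'E'
from h import *
s=env.observe();c=imaging.read_camera("top")
cv2.imwrite("pics/t3.png",c["color"][:,:,::-1])
for nm,m in (("red",mask(c,(0,150,80),(6,255,255),(160,150,270,205))),("orange",mask(c,(7,120,90),(22,255,255),(160,160,260,200)))):
  for k in blobs(m,1): print(nm,rect(s,c,k,.042))
E
```

```text
tool shift [  6.6 -10.9  -0.8] spin 1.339 (alt ±pi) tool-y ang -53.87 tilt [ 0.0033  0.002  -1.    ] q [ 0.194  0.407  1.61  -0.     1.121  1.134] t 14.75
F u,v,z [7.27, 1.97, -5.29] T [ 0.583 -0.931  0.313] uv 575.2 162.5 gap 0.04133974429963235 44.98413026332855
-uy in tool [-0.538  0.843 -0.   ]
red (array([571.4,  87.5]), array([ 60.6, 126.6]), 3.6)
orange (array([567.5, 157.4]), array([44.4,  8.8]), 2.1)
```

jog_arm:
  moves:
    - [-0.1,0.88,0,0.1]
    - [-0.52,1.56,0,0.2]

```text
time: 15.0
ee_pos: [0.5641, 0.1965, 0.0582]
tcp_rot: [3.068, 0.671, 0.005]
ft_force: [4.9, 1.8, -4.6]
finger_gap: 0.0414
grip_force: 45.0
```

```bash
python3 st.py;  python3 - <<'E'
from h import *
s=env.observe();c=imaging.read_camera("top")
for nm,m in (("red",mask(c,(0,150,80),(6,255,255),(160,150,270,205))),("orange",mask(c,(7,120,90),(22,255,255),(160,160,260,200)))):
  for k in blobs(m,1): print(nm,rect(s,c,k,.042))
E
```

```text
tool shift [  4.8 -13.7  -0.8] spin 1.139 (alt ±pi) tool-y ang -65.32 tilt [ 0.0028  0.0014 -1.    ] q [ 1.910e-01  4.070e-01  1.610e+00 -1.000e-03  1.121e+00  1.331e+00] t 15.0
F u,v,z [5.03, 1.52, -4.63] T [ 0.519 -0.796  0.321] uv 575.4 160.7 gap 0.04136797770683222 44.984691739082336
-uy in tool [-0.36   0.933  0.   ]
red (array([571.5,  85.4]), array([ 60.5, 125.2]), 3.8)
orange (array([566. , 154.4]), array([41.5,  8.8]), 2.1)
```

jog_arm:
  moves:
    - [-0.22,0.56,0,0.075]
    - [-0.43,1.12,0,0.15]

```text
time: 15.25
ee_pos: [0.5643, 0.1951, 0.0581]
tcp_rot: [3.11, 0.441, 0.005]
ft_force: [5.6, 2.0, -5.8]
finger_gap: 0.0418
grip_force: 45.0
```

```bash
python3 st.py
```

```text
tool shift [  3.  -15.6  -0.9] spin 0.99 (alt ±pi) tool-y ang -73.86 tilt [ 0.003   0.0013 -1.    ] q [ 1.890e-01  4.060e-01  1.611e+00 -1.000e-03  1.121e+00  1.478e+00] t 15.25
F u,v,z [5.7, 1.63, -5.76] T [ 0.431 -0.842  0.366] uv 575.4 159.3 gap 0.04176062063821361 44.98569846153259
-uy in tool [-0.217  0.976  0.001]
```

jog_arm:
  moves:
    - [-0.09,0.4,0,0.05]
    - [-0.17,0.78,0,0.1]

```text
time: 15.45
ee_pos: [0.5644, 0.1942, 0.0582]
tcp_rot: [3.128, 0.286, 0.005]
ft_force: [5.8, 1.8, -4.3]
finger_gap: 0.0416
grip_force: 45.0
```

```bash
python3 st.py;  python3 - <<'E'
from h import *
s=env.observe();c=imaging.read_camera("top")
for nm,m in (("red",mask(c,(0,150,80),(6,255,255),(160,150,270,205))),("orange",mask(c,(7,120,90),(22,255,255),(160,160,260,200)))):
  for k in blobs(m,1): print(nm,rect(s,c,k,.042))
E
```

```text
tool shift [  1.5 -16.8  -0.8] spin 0.891 (alt ±pi) tool-y ang -79.53 tilt [ 0.0032  0.0012 -1.    ] q [ 1.870e-01  4.060e-01  1.612e+00 -1.000e-03  1.121e+00  1.576e+00] t 15.45
F u,v,z [5.9, 1.44, -4.28] T [ 0.387 -0.843  0.351] uv 575.5 158.4 gap 0.041611464625561916 44.986780285835266
-uy in tool [-0.12   0.993  0.001]
red (array([571.2,  84.8]), array([ 59.9, 126.2]), 3.8)
orange (array([555.8, 152.5]), array([20.8,  5.9]), 2.1)
```

```bash
python3 st.py | grep T
```

```text
F u,v,z [5.23, 1.17, -5.12] T [ 0.42  -0.842  0.228] uv 575.5 158.4 gap 0.04132934813739855 44.98820722103119
```

jog_arm:
  moves:
    - [-0.06,0.4,0,0.05]

```text
time: 15.6
ee_pos: [0.5644, 0.1938, 0.0582]
tcp_rot: [3.134, 0.209, 0.005]
ft_force: [5.7, 0.8, -4.3]
finger_gap: 0.0414
grip_force: 45.0
```

```bash
python3 st.py
```

```text
tool shift [  0.7 -17.3  -0.8] spin 0.842 (alt ±pi) tool-y ang -82.35 tilt [ 0.0033  0.0011 -1.    ] q [ 1.870e-01  4.060e-01  1.612e+00 -1.000e-03  1.121e+00  1.624e+00] t 15.6
F u,v,z [5.69, 0.47, -4.33] T [ 0.438 -0.857  0.37 ] uv 575.5 158.0 gap 0.04142144504858941 44.986510276794434
-uy in tool [-0.071  0.998  0.001]
```

Torque rises as expected on backstop contact (about 2.06 rad) and I have wound ~0.24 rad further. Let go gently and check pad compression by eye from the same relative view as before (w5).

jog_arm:
  moves:
    - [0,0,0,0]
    - [0,0,0,0]
    - [0,0,0,0]

```text
time: 15.9
ee_pos: [0.5644, 0.1938, 0.0582]
tcp_rot: [3.134, 0.21, 0.005]
ft_force: [5.4, 1.6, -3.8]
finger_gap: 0.0413
grip_force: 45.0
```

jog_arm:
  moves:
    - [0,0,0,0]
    - [0,0,0,0]
    - [0,0,0,0]
    - [0,0,0,0]
  claw: 0.65

```text
time: 16.3
ee_pos: [0.5623, 0.194, 0.058]
tcp_rot: [3.134, 0.21, -0.002]
ft_force: [-0.1, -0.3, 0.4]
finger_gap: 0.0612
grip_force: 0.0
```

jog_arm:
  moves:
    - [0,0,-5,0]
    - [0,0,-40,0]
    - [0,0,-70,0]
    - [0,0,-80,0]
    - [0,0,-80,0]
    - [0,0,-80,0]

```text
time: 16.9
ee_pos: [0.5619, 0.1941, 0.137]
tcp_rot: [3.134, 0.21, -0.003]
ft_force: [0.3, -0.2, -0.5]
finger_gap: 0.061
grip_force: 0.0
```

```bash
python3 -c "
from h import *
# w5-like view shifted with the carriage by 18.4 mm along fixture -y
a=np.radians(3.6)
delta(570.9+18.4*np.sin(a),90.3-18.4*np.cos(a),120,3.6)"
```

```text
tool shift [ -6.2 122.4  17. ] spin -1.5 (alt ±pi) tool-y ang -82.33 tilt [-1.9e-03  2.0e-04 -1.0e+00] q [ 0.187  0.311  1.559 -0.     1.274  1.624] t 16.9
```

jog_arm:
  moves:
    - [-6,122,17,-1.5]
    - [-6,122,17,-1.5]
    - [-6,122,17,-1.5]
    - [-6,122,17,-1.5]
    - [-6,122,17,-1.5]
    - [-6,122,17,-1.5]
    - [-6,122,17,-1.5]
    - [-6,122,17,-1.5]
    - [-6,122,17,-1.5]
    - [-6,122,17,-1.5]
  claw: 1

```text
time: 17.9
ee_pos: [0.5712, 0.0725, 0.1184]
tcp_rot: [-2.163, -2.273, 0.005]
ft_force: [0.7, 0.4, 0.1]
finger_gap: 0.0937
grip_force: 0.0
```

jog_arm:
  moves:
    - [0,0,0,-0.02]
    - [0,0,30,-0.02]
    - [0,0,50,-0.02]
    - [0,0,60,-0.02]
    - [0,0,67,-0.02]
    - [0,0,67,-0.02]
    - [0,0,67,-0.02]

```text
time: 18.6
ee_pos: [0.5737, 0.0725, 0.0546]
tcp_rot: [2.15, 2.29, 0.001]
ft_force: [-0.2, -0.5, -0.2]
finger_gap: 0.0944
grip_force: 0.0
```

```bash
cat > cmp.py <<'E'
from h import *; import sys
def edges(im,cols):
    h=cv2.cvtColor(im,cv2.COLOR_BGR2HSV).astype(int)
    blue=((h[:,:,0]>98)&(h[:,:,0]<126)&(h[:,:,1]>100)); org=((h[:,:,0]>6)&(h[:,:,0]<26)&(h[:,:,1]>110))
    g=[]
    for x in cols:
        b=np.where(blue[:150,x])[0]; o=np.where(org[:200,x])[0]
        if len(b) and len(o): g.append((b.max()+1,o.min(),o.max()+1))
    o=np.argwhere(org[:200,180:380]); bl=np.argwhere(blue[:150,150:420])
    return np.mean(g,0).round(2),"pad w",np.ptp(o[:,1])+1,"block w",np.ptp(bl[:,1])+1
if __name__=="__main__":
    s,c=cam("wrist"); cv2.imwrite(sys.argv[1],c["color"][:,:,::-1])
    for n in ("pics/w5.png","pics/w6.png",sys.argv[1]):
        im=cv2.imread(n); print(n,edges(im,range(250,290)))
    print(s["ee_pos"],mask(c,(0,150,60),(6,255,255)).any()); delta(571,72,52.5,3.6)
    for k in blobs(mask(c,(0,150,60),(6,255,255)),1): print("red",cv2.boundingRect(k),cv2.minAreaRect(k))
E
python3 cmp.py pics/w12.png
```

```text
pics/w5.png (array([ 65.03, 114.2 , 116.2 ]), 'pad w', np.int64(93), 'block w', np.int64(128))
pics/w6.png (array([ 59.7 , 104.02, 117.28]), 'pad w', np.int64(103), 'block w', np.int64(143))
pics/w12.png (array([ 67.  , 111.62, 116.  ]), 'pad w', np.int64(91), 'block w', np.int64(126))
[0.57373073 0.07253792 0.05463288] True
tool shift [-0.3 -3.1  2.5] spin 0.0 (alt ±pi) tool-y ang 3.61 tilt [-2.0e-04  1.9e-03 -1.0e+00] q [-0.024  0.377  1.66   0.     1.102 -0.087] t 18.65
red (213, 116, 117, 224) ((271.0, 227.5), (223.0, 116.0), 90.0)
```

```bash
python3 - <<'E'
import cv2,numpy as np
for n,sl in (("w5",slice(255,285)),("w12",slice(255,285))):
    im=cv2.imread(f"pics/{n}.png")[:, sl].astype(float).mean(1)[:,::-1]
    print(n); print(" ".join(f"{r}:{int(a)},{int(b)},{int(c)}" for r,(a,b,c) in zip(range(62,124),im[62:124])))
E
```

```text
w5
62:118,162,233 63:115,151,218 64:112,140,196 65:109,130,174 66:105,115,150 67:103,106,133 68:105,110,138 69:105,110,137 70:100,103,131 71:117,123,149 72:245,254,255 73:255,255,255 74:255,255,255 75:255,255,255 76:255,255,255 77:255,255,255 78:255,255,255 79:255,255,255 80:255,255,255 81:255,255,255 82:255,255,255 83:255,255,255 84:255,255,255 85:255,255,255 86:255,255,255 87:255,255,255 88:255,255,255 89:255,255,255 90:255,255,255 91:255,255,255 92:255,255,255 93:255,255,255 94:255,255,255 95:255,255,255 96:255,255,255 97:255,255,255 98:255,255,255 99:255,246,232 100:255,242,138 101:255,245,153 102:255,245,156 103:255,245,156 104:255,245,155 105:255,244,155 106:255,244,155 107:255,244,154 108:255,244,154 109:255,244,154 110:255,243,153 111:255,243,153 112:255,243,153 113:255,244,153 114:255,245,152 115:255,214,125 116:252,189,151 117:254,255,255 118:255,255,255 119:255,255,255 120:255,255,255 121:255,255,255 122:255,255,255 123:255,255,255
w12
62:117,164,238 63:118,165,238 64:116,158,230 65:113,146,213 66:110,135,190 67:108,124,168 68:103,109,143 69:102,100,126 70:104,103,130 71:103,102,129 72:95,92,121 73:137,142,162 74:255,255,255 75:255,255,255 76:255,255,255 77:254,255,255 78:254,255,255 79:254,255,255 80:254,255,255 81:254,255,255 82:254,255,255 83:254,255,255 84:254,255,255 85:254,255,255 86:254,255,255 87:254,255,255 88:254,255,255 89:254,255,255 90:254,255,255 91:254,255,255 92:254,255,255 93:255,255,255 94:255,255,255 95:255,255,255 96:255,255,255 97:254,255,255 98:255,246,233 99:255,236,122 100:255,240,140 101:255,241,143 102:255,240,142 103:255,240,142 104:255,240,141 105:255,239,141 106:255,239,140 107:255,239,140 108:255,239,139 109:255,238,138 110:255,238,138 111:255,237,137 112:255,239,138 113:255,242,138 114:255,202,115 115:242,135,91 116:252,92,94 117:255,107,101 118:255,116,109 119:254,139,133 120:254,153,148 121:254,162,156 122:253,167,162 123:253,169,165
```

Pad back-to-block gap fell from 27.3 to ~24.5 px at 2.1 px/mm: about 1.2 mm compressed, roughly 10 N. Phone is against the backstop; wind a little more: re-grip the knob.

jog_arm:
  moves:
    - [0,0,-40,0]
    - [0,0,-85,0]
    - [40,0,-95,-0.15]
    - [85,-0.9,-95,-0.3]
    - [122,-0.9,-95,-0.45]
    - [122,-0.9,-95,-0.6]
    - [122,-0.9,-95,-0.75]
    - [122,-0.9,-95,-0.8]
    - [122,-0.9,-95,-0.8]

```text
time: 19.55
ee_pos: [0.5651, 0.1946, 0.1503]
tcp_rot: [1.088, 2.945, 0.002]
ft_force: [0.2, 1.2, -0.7]
finger_gap: 0.0941
grip_force: 0.0
```

```bash
python3 -c "
from h import *
delta(564.4,193.9,58,49.4)
s,c=cam('wrist'); M=R.from_rotvec(s['tcp_rot']).as_matrix()
h=cv2.cvtColor(c['color'],cv2.COLOR_RGB2HSV)
m=((h[:,:,2]<112)&(h[:,:,1]<60)).astype(np.uint8)*255; k=np.zeros_like(m); k[170:268,230:320]=255; m&=k
m=cv2.morphologyEx(m,cv2.MORPH_CLOSE,np.ones((9,9),np.uint8)); m=cv2.morphologyEx(m,cv2.MORPH_OPEN,np.ones((15,15),np.uint8))
for k in blobs(m,1): print(cv2.minEnclosingCircle(k),cv2.boundingRect(k))
"
```

```text
tool shift [ 0.2 -1.2 92.3] spin 0.001 (alt ±pi) tool-y ang 49.47 tilt [-0.0014  0.0017 -1.    ] q [ 0.187  0.301  1.542 -0.     1.296 -0.676] t 19.55
((272.9984130859375, 225.4522247314453), 33.516998291015625) (244, 194, 59, 65)
```

jog_arm:
  moves:
    - [2,-1.5,30,0]
    - [2,-1.5,60,0]
    - [2,-1.5,80,0]
    - [2,-1.5,90,0]
    - [2,-1.5,92,0]
    - [2,-1.5,92,0]

```text
time: 20.2
ee_pos: [0.5627, 0.1944, 0.0578]
tcp_rot: [1.089, 2.946, 0.001]
ft_force: [-0.2, -0.1, -0.3]
finger_gap: 0.0938
grip_force: 0.0
```

jog_arm:
  moves:
    - [0,0,0,0]
    - [0,0,0,0]
    - [0,0,0,0]
    - [0,0,0,0]
    - [0,0,0,0]
    - [0,0,0,0]
    - [0,0,0,0]
    - [0,0,0,0]
    - [0,0,0,0]
    - [0,0,0,0]
  claw: 0.35
  newtons: 45

```text
time: 21.2
ee_pos: [0.562, 0.1945, 0.057]
tcp_rot: [-1.088, -2.947, -0.0]
ft_force: [0.1, 0.1, -0.1]
finger_gap: 0.0415
grip_force: 45.0
```

```bash
python3 st.py
```

```text
tool shift [10.1 13.  -2. ] spin 0.001 (alt ±pi) tool-y ang 49.47 tilt [ 1.e-04  2.e-04 -1.e+00] q [ 0.188  0.405  1.615  0.     1.121 -0.676] t 21.2
F u,v,z [0.1, 0.09, -0.07] T [ 0.082 -0.055  0.017] uv 573.2 158.8 gap 0.041526650297723545 44.99992489814758
-uy in tool [-0.696 -0.718 -0.   ]
```

jog_arm:
  moves:
    - [-0.56,-0.57,0,0.1]

```text
time: 21.3
ee_pos: [0.5622, 0.1939, 0.0571]
tcp_rot: [1.236, 2.888, 0.001]
ft_force: [0.9, 2.2, -0.1]
finger_gap: 0.0413
grip_force: 45.0
```

```bash
python3 st.py
```

```text
tool shift [12.  12.2 -1.9] spin -0.1 (alt ±pi) tool-y ang 43.68 tilt [-2.e-04  5.e-04 -1.e+00] q [ 0.187  0.405  1.616  0.     1.12  -0.576] t 21.3
F u,v,z [1.07, 2.15, -0.05] T [ 0.209 -0.107  0.472] uv 573.3 158.2 gap 0.04134937488300323 44.995715618133545
-uy in tool [-0.765 -0.644 -0.   ]
```

jog_arm:
  moves:
    - [0.18,0.15,0,-0.03]
    - [0.18,0.15,0,-0.03]

```text
time: 21.5
ee_pos: [0.5621, 0.1941, 0.057]
tcp_rot: [1.187, 2.909, 0.001]
ft_force: [1.3, 1.9, -1.6]
finger_gap: 0.0414
grip_force: 45.0
```

```bash
python3 st.py
```

```text
tool shift [11.4 12.6 -2. ] spin -0.066 (alt ±pi) tool-y ang 45.59 tilt [ 2.e-04  5.e-04 -1.e+00] q [ 0.187  0.405  1.616  0.     1.121 -0.609] t 21.5
F u,v,z [1.37, 1.81, -1.57] T [ 0.197 -0.151 -0.103] uv 573.2 158.4 gap 0.041359212101775164 44.999492168426514
-uy in tool [-0.743 -0.669 -0.   ]
```

jog_arm:
  moves:
    - [0.18,0.15,0,-0.03]
    - [0.18,0.15,0,-0.03]
    - [0.18,0.15,0,-0.03]
    - [0.18,0.15,0,-0.03]
  claw: 0.65

```text
time: 21.9
ee_pos: [0.5619, 0.194, 0.0571]
tcp_rot: [-1.146, -2.925, 0.0]
ft_force: [-0.2, -1.1, -0.1]
finger_gap: 0.0606
grip_force: 0.0
```

jog_arm:
  moves:
    - [0,0,-5,0]
    - [0,0,-40,0]
    - [0,0,-80,0]
    - [0,0,-90,0]
    - [0,0,-90,0]

```text
time: 22.4
ee_pos: [0.564, 0.1944, 0.1499]
tcp_rot: [1.145, 2.92, 0.005]
ft_force: [-0.1, -0.3, -0.1]
finger_gap: 0.0612
grip_force: 0.0
```

```bash
python3 -c "
from h import *
delta(571.3,72.3,120,3.6)"
```

```text
tool shift [-88.3 -84.7  29.8] spin 0.761 (alt ±pi) tool-y ang 47.18 tilt [-0.0035  0.0046 -1.    ] q [ 0.187  0.297  1.549 -0.     1.29  -0.636] t 22.4
```

jog_arm:
  moves:
    - [-30,-28,10,0.15]
    - [-60,-56,20,0.3]
    - [-88.5,-83.5,30,0.45]
    - [-88.5,-83.5,30,0.6]
    - [-88.5,-83.5,30,0.75]
    - [-88.5,-83.5,30,0.761]
    - [-88.5,-83.5,30,0.761]
    - [-88.5,-83.5,30,0.761]
  claw: 1

```text
time: 23.2
ee_pos: [0.5695, 0.073, 0.1162]
tcp_rot: [-2.147, -2.292, 0.002]
ft_force: [0.3, -1.0, -0.3]
finger_gap: 0.0938
grip_force: 0.0
```

jog_arm:
  moves:
    - [0,0,30,0]
    - [0,0,50,0]
    - [0,0,60,0]
    - [0,0,67,0]
    - [0,0,67,0]
    - [0,0,67,0]

```text
time: 23.8
ee_pos: [0.5709, 0.0727, 0.0508]
tcp_rot: [2.15, 2.289, 0.001]
ft_force: [-0.1, -0.0, 0.2]
finger_gap: 0.0941
grip_force: 0.0
```

```bash
python3 cmp.py pics/w13.png | tail -4; python3 - <<'E'
import cv2,numpy as np
for n in ("w5","w6","w12","w13"):
    im=cv2.imread(f"pics/{n}.png").astype(float)
    p=im[:,255:285].mean(1)
    # subpixel: block edge on red channel (->250), pad back edge on blue channel drop, using midlevels
    r=p[:,2]; b=p[:,0]
    i=[k for k in range(50,95) if r[k]<180<=r[k+1]][-1]; e1=i+(180-r[i])/(r[i+1]-r[i])
    j=[k for k in range(85,125) if b[k]>=200>b[k+1]][0]; e2=j+(b[j]-200)/(b[j]-b[j+1])
    # pad width at mid rows, subpixel via sat; block width
    h=cv2.cvtColor(im.astype(np.uint8),cv2.COLOR_BGR2HSV)
    w=[np.ptp(np.where((h[q,180:380,0]<32)&(h[q,180:380,1]>70))[0])+1 for q in range(j+5,j+11)]
    bw=[np.ptp(np.where((h[q,120:450,0]>98)&(h[q,120:450,0]<128)&(h[q,120:450,1]>60))[0])+1 for q in range(20,50,3)]
    print(n,"gap",round(e2-e1,2),"e",round(e1,2),round(e2,2),"padw",np.mean(w),"blockw",np.mean(bw),"gap mm(pad)",round((e2-e1)*44/np.mean(w),3),"(block)",round((e2-e1)*56/np.mean(bw),3))
E
```

```text
pics/w13.png (array([ 68.,  99., 116.]), 'pad w', np.int64(93), 'block w', np.int64(128))
[0.57094222 0.07274158 0.0508441 ] True
tool shift [-0.7 -0.3 -1.3] spin -0.0 (alt ±pi) tool-y ang 3.59 tilt [-2.0e-04  2.2e-03 -1.0e+00] q [-0.024  0.377  1.669 -0.     1.092 -0.086] t 23.85
red (217, 116, 119, 225) ((276.0, 228.0), (224.0, 118.0), 90.0)
w5 gap 27.85 e 71.49 99.34 padw 92.83333333333333 blockw 126.0 gap mm(pad) 13.201 (block) 12.379
w6 gap 30.05 e 67.41 97.46 padw 103.0 blockw 141.3 gap mm(pad) 12.837 (block) 11.909
w12 gap 24.94 e 73.36 98.3 padw 91.0 blockw 124.5 gap mm(pad) 12.06 (block) 11.219
w13 gap 23.89 e 74.44 98.33 padw 93.5 blockw 127.0 gap mm(pad) 11.242 (block) 10.534
```

Compression now ≈1.9 mm → ~15 N, agreeing with the torque reading. Retreat and do a final numeric check.

jog_arm:
  moves:
    - [0,0,-30,0]
    - [0,0,-80,0]
    - [-40,0,-120,0]
    - [-50,0,-150,0]
    - [-50,0,-150,0]
    - [-50,0,-150,0]

```text
time: 24.45
ee_pos: [0.5743, 0.0225, 0.2019]
tcp_rot: [2.15, 2.287, 0.004]
ft_force: [0.0, 1.1, -0.4]
finger_gap: 0.0942
grip_force: 0.0
```

```bash
python3 - <<'E'
from h import *
s,c=cam("wrist"); cv2.imwrite("pics/w14.png",c["color"][:,:,::-1])
for nm,z,m in (("pad",.045,mask(c,(7,100,60),(28,255,255),(230,0,330,220))),("red",.042,mask(c,(0,150,60),(6,255,255))),("blue",.045,mask(c,(100,100,40),(125,255,255)))):
    for k in blobs(m,2,60): print(nm,cv2.boundingRect(k),rect(s,c,k,z))
E
```

```text
pad (249, 46, 53, 12) (array([567.2, 150.3]), array([43.8,  8.6]), 3.6)
red (241, 57, 69, 146) (array([571.4,  83.5]), array([ 59.1, 126.2]), 3.7)
blue (240, 0, 70, 33) (array([565.2, 177.1]), array([56.6, 23.8]), 3.6)
blue (251, 204, 49, 13) (array([575.5,  13.6]), array([45. , 11.5]), 3.4)
```

View pics/w14.png

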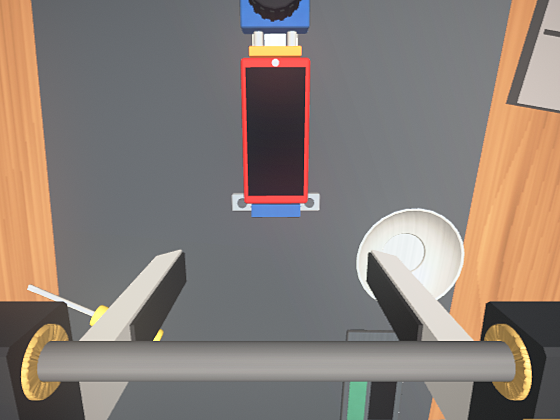

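The phone is square and screen up: its lower edge (row 203) sits against the backstop (row 204) and the pad touches its top edge (row 57). The gripper is clear.

```bash
python3 -c "
from bench import job
print(job.close_job())"
```

```text
the job is handed in; nothing more can be done
None
```

The red phone is clamped screen up and square against the backstop at about 15 N, estimated from pad compression and knob torque. The gripper is clear, and the job was handed in at about 24.5 s.

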